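# Weigh the food carrier on the hand scale and set it on the chopping board

### The job

A small hand scale is shackled to the bail of the aluminium food carrier and leans to one side. Take the scale by its black handle and lift until the carrier hangs a few centimetres clear of the worktop, and hold it there still, with the scale plumb, for about three seconds so that it can be read. Then set the carrier down gently, upright and wholly on the round chopping board, and let go, without disturbing the other things.

Things in the scene. Friction and masses are not known exactly. Their poses are not given: they have to be found in the camera images.
- carrier: Closed aluminium food carrier (a round lunch tin, 114 mm across at the lid, 80 mm tall, 0.38 to 0.65 kg, foot 100 mm across) standing on the worktop. A rigid wire bail (6 mm wire, 116 mm wide, in the carrier's y-z plane) rises over it; its level top bar runs along the carrier's y axis. Origin: centre of the underside; z up.
- carrier_pivot (a point): Middle of the bail's top bar, 112 mm above the carrier's underside, axes as the carrier's. The hand scale's closed shackle turns about the carrier's y axis here; it cannot come off.
- shackle (a joint): Lean of the hand scale on the bail, rad: 0 = scale in line with the carrier's z (plumb when the carrier stands), positive = its handle leans to the carrier's -x side (roughly towards the robot). It starts leaning 0.42 to 0.70. A slightly stiff pivot (0.05 N m): it stays where it is left, stops at +-0.75.
- scale (a joint): How far the spring of the hand scale is drawn out, m: 0 = unloaded, stop at 0.040. Spring 300 N/m, lightly damped: the hanging carrier draws it 12 to 23 mm.
- scale_grip (a point): Centre of the scale's black handle, 118 mm from carrier_pivot along the scale's axis when unloaded (plus the draw of the spring). z: along the scale's axis, from the shackle to the handle; y: parallel to the carrier's y. The handle is 28 mm (along y) x 32 mm (along x) x 74 mm (along z, 35 mm of it above this point); below it, from 40 mm under this point down, is the steel housing, 46 mm (y) x 24 mm (x) x 58 mm, and a thin rod to the shackle ring.
- board: Thick round chopping board of dark ironwood, 220 mm across, 35 mm thick, fast on the worktop. Origin: centre of its underside, on the worktop; its top is 35 mm above.
- jar: Bystander, not to be disturbed: an empty glass jar with a red twist cap, 80 mm across, 120 mm tall. Origin: centre of its underside.
- pot_lid: Bystander, not to be disturbed: an aluminium pot lid with a knob, 190 mm across, 46 mm tall. Origin: centre of its underside.
- plate: Bystander, not to be disturbed: a blue melamine plate, 190 mm across, 20 mm tall. Origin: centre of its underside.
- garlic_press: Bystander, not to be disturbed: a steel garlic press, 175 mm long, 42 mm wide, 34 mm tall, lying along its x axis, usually between the carrier and the board. Origin: centre of its underside (as it lies).
- mug: Bystander, not to be disturbed: a white mug with a handle, 80 mm across, 85 mm tall. Origin: centre of its underside.
- sauce: Bystander, not to be disturbed: an amber glass bottle, 64 mm across, 210 mm tall. Origin: centre of its underside.
- spoon: Bystander, not to be disturbed: a wooden spoon lying flat along its x axis, about 150 mm long. Origin: centre of its underside (as it lies).

How it is judged:
By the outcome, as a careful person would: the job done as asked, in the order asked, and still so for the second after the job is handed in, with the robot touching nothing.
It also fails if it takes over 61 s, if anything falls off the work surface, if the arm or the gripper's body presses on something with over 40 N, if the wrist force passes 120 N, or if a joint passes its speed limit or range.

### The arm

A 6-joint arm with a two-finger parallel gripper is mounted at the origin on the work surface. World frame = base frame: x ahead of the robot, y to its left, z up, the work surface at z = 0. Lengths are in m, angles in rad, forces in N, time in s.
With the tool pointing down it reaches from about 0.25 to 0.775 m from the base axis. Payload 8.9 kg.
Tool frame: the origin (TCP) lies at the very end of the fingers, on their centre line; the grasp point (between the pads) lies behind it (bot.grip_depth is the z of the grasp point in the tool frame, in m); z points along the fingers, y is the line along which they close (so a half turn about z gives the same grasp; the last joint's range is limited). The gripper opens to 85 mm and grips with 20 to 120 N. Pads are 22 mm wide; open, the fingers measure 114 mm over their backs; the gripper's body (76 mm by 85 mm) begins 54 mm behind the grasp point. The pads swing forward as they close: fully open they stand 13 mm farther back than shut.
Start: joints at [-1.435, 0.291, -0.153, 1.127, 0, 1.431], TCP at [0.142, -0.505, 0.231] pointing down, gripper open.
Joint ranges: [-2.52, 2.52], [-0.91, 1.74], [-1.3, 1.37], [-1.96, 2.02], [-1.52, 1.47], [-3.14, 3.14]. Speed limits (rad/s): [2.22, 2.22, 2.79, 3.14, 3.14, 3.14].

### API

Orientations are given as a unit quaternion [w, x, y, z].
In Python, from cell import bot gives the robot as it stands.
- The arm moves only by the tool arm_command, never from a script. Its argument "moves" is a list of rows, each a list of 6 numbers: the shift along the tool's x, y, z in mm, then the turn, a rotation vector about the tool's x, y, z in rad. A call has 1 to 10 rows; each row is the pose to reach, as a shift and turn from the pose commanded when the call began, along the tool's axes at that moment; what a row does not reach only later rows make up. A row lasts 1/8 s, in which the tool goes at most 62.5 mm and 10.7 degrees, less where a joint would pass 70% of its speed; a pose out of reach is approached as far as the arm can. A call with a gripper value outside its range is refused whole. "hand" is the closure in counts, from 0 (fully open) to 255 (shut), set as the call begins (left out, the last holds). The fingers move at their own pace and stop on an object; the grip force is fixed at half the most. Time passes only in rows, so rows that repeat a pose let the fingers close. It gives the time, the measured TCP pose, the force, the opening and the grip force at its end, in the units of the state.
- bot.get_state(): the state, without advancing time (a new reading comes with each control period).
- bot.snapshot(name): name is "side" or "top" or "wrist"; returns (picture, depth): 480x640x3 uint8, blue, green, red; 480x640 float32, m along the optical axis (not along the pixel's ray), 0 where there is no reading.
- bot.camera_params(name): a dict with "vfov" (degrees; the focal length in pixels is half the picture's height over the tangent of half this angle, whatever the lens; pixels are square), "cx", "cy" (the principal point, pixels), "k1" (the pictures are not rectified: a ray, as slopes to the right and down, at radius r is drawn at 1 + k1 r^2 times it, then the intrinsics apply), "R" (3x3) and "t" (3): a world point X has camera coordinates R X + t; the wrist camera has in their place "tool_from_camera" (4x4, takes a point from camera to tool coordinates, whose origin is the TCP and whose axes are the flange's). Camera axes: x right, y down, z forward; pixel columns grow to the right and rows downward; lengths in m; the calibration is good to about 2 mm. A picture is of the moment at which its call begins: read the wrist's pose just before it. camera_params takes no time and is no camera call.
- bot.hand_in(): hands the job in; it is judged then, once.
The state is a dict: "clock": time; "q": joint angles; "qvel": joint speeds; "joint_torque": joint torques, N m; "eef_pos": TCP position; "ee_rot": TCP orientation; "contact_force": force on the tool from outside, world axes, zero at the start; "ft_torque": the same for the moment, N m; "opening": finger opening in m; "gripper_force": force on a finger pad.
Only numpy, scipy, OpenCV 4.12 (cv2) and the standard library are available. Lean on these libraries where they do the work, as an engineer would, in place of code of your own. Each camera call takes 0.05 s, during which the arm holds its last target. There are 200 camera calls.

## Working session

There is one attempt and no reset: what is moved stays moved. The work goes in short steps, Python scripts to look and compute and a tool call to move; the robot and the scene stay as the last step left them, time stands still between calls to the robot, and variables do not carry over. Pictures are saved under pics/ and viewed, at most 10 in all, crops included, and the job is handed in when it is done.

Besides the shell and the picture viewer there is one more tool, called after "Emit:" as name(argument=value, ...), one argument or row to a line, values as JSON. arm_command: Moves the arm, as the interface text tells. Its arguments: {"type":"object","properties":{"moves":{"type":"array"},"hand":{"type":"number"}},"required":["moves"]}

```bash
ls; mkdir -p pics
cat > h.py <<'E'
import numpy as np, cv2
from cell import bot
from scipy.spatial.transform import Rotation as Ro
def cam(n):
    p=bot.camera_params(n); f=240/np.tan(np.radians(p['vfov'])/2); return p,f
def pts(n,depth,uv=None,tool=None):
    """world points for all pixels (HxWx3) """
    p,f=cam(n); v,u=np.mgrid[0:480,0:640].astype(float)
    xd=(u-p['cx'])/f; yd=(v-p['cy'])/f; x,y=xd.copy(),yd.copy()
    for _ in range(20):
        s=1+p['k1']*(x*x+y*y); x,y=xd/s,yd/s
    P=np.stack([x*depth,y*depth,depth],-1)
    if n=='wrist':
        T=np.array(p['tool_from_camera']); P=P@T[:3,:3].T+T[:3,3]
        pos,R=tool; return P@R.T+pos
    return (P-np.array(p['t']))@np.array(p['R'])
def tool():
    s=bot.get_state(); q=s['ee_rot']; return np.array(s['eef_pos']),Ro.from_quat([q[1],q[2],q[3],q[0]]).as_matrix()
E
python3 - <<'E'
from h import *
print(bot.get_state(), bot.grip_depth)
for n in ['side','top']:
    im,d=bot.snapshot(n); cv2.imwrite(f'pics/{n}.png',im); np.savez(f'{n}.npz',im=im,d=d); p,f=cam(n); print(n,f,p)
E
```

```text
pics
{'clock': 0.0, 'q': array([-1.43533674e+00,  2.91285229e-01, -1.54136640e-01,  1.12672015e+00,
       -3.23211339e-05,  1.43148615e+00]), 'qvel': array([-0.00090744, -0.00036809, -0.00055244,  0.00031584,  0.00092517,
       -0.00031395]), 'joint_torque': array([-1.61843658e-03, -5.37140572e+01,  3.31368649e+01,  1.58606563e-02,
       -2.80889253e-04,  7.96048113e-06]), 'eef_pos': array([ 0.14237207, -0.50485372,  0.2307259 ]), 'ee_rot': array([-6.72874221e-04,  9.90577306e-01,  1.36953088e-01, -1.48651076e-05]), 'contact_force': array([ 0.38324351, -0.78516506,  1.12458817]), 'ft_torque': array([-0.04336057,  0.02247942, -0.07545488]), 'gripper_force': 0.0, 'opening': 0.08521678184081004} -0.0187
side 448.06328149902816 {'vfov': 56.35044329305371, 'cx': 321.50065771048884, 'cy': 240.2877326145355, 'k1': 0.02610817399069704, 'R': array([[-0.98118274, -0.19198312, -0.02056475],
       [-0.07573936,  0.48066752, -0.87362594],
       [ 0.17760624, -0.85562914, -0.48616335]]), 't': array([0.47192092, 0.17896363, 1.01397154])}
top 570.1943291459339 {'vfov': 45.65334002149338, 'cx': 321.0475703183279, 'cy': 238.26193632615195, 'k1': -0.1128363384804044, 'R': array([[ 0.02668006, -0.99958957,  0.01043379],
       [-0.982334  , -0.0281506 , -0.18500663],
       [ 0.18522442, -0.00531348, -0.98268188]]), 't': array([-0.05005   ,  0.52014598,  1.73746504])}
```

View pics/side.png

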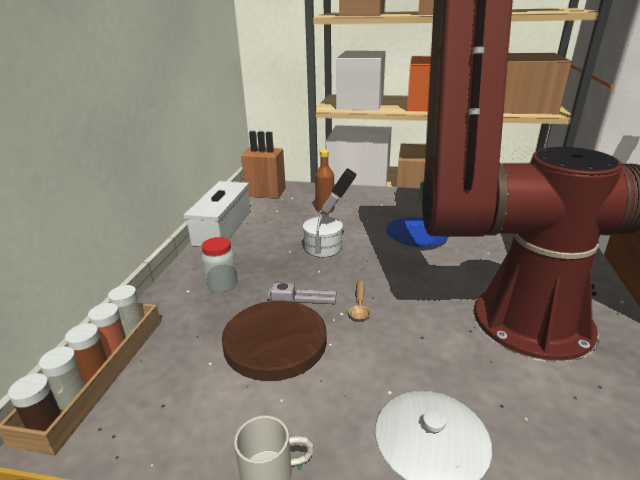

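View pics/top.png

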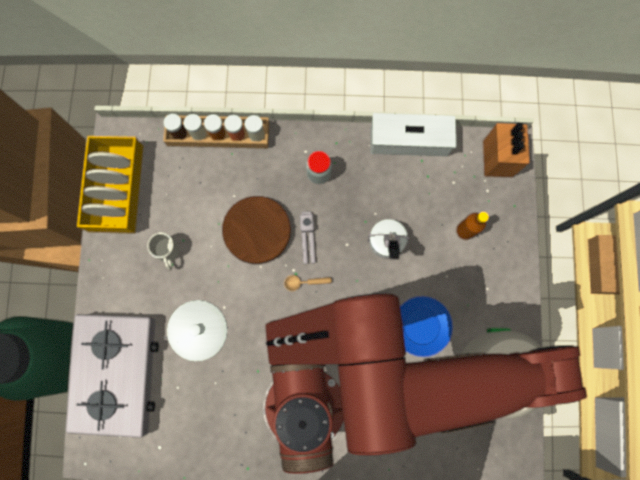

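The side view shows the carrier at about (323,237), the handle at (343,184) and the board at (275,338). In the top view the carrier is at (389,238), the handle at (394,248) and the board at (257,229). The jar (319,165), press (308,237), spoon (305,282) and sauce (472,225) stand around them.

Run:
```python
from h import *
D={n:np.load(n+'.npz') for n in ['side','top']}
W={n:pts(n,D[n]['d']) for n in D}
def roi(n,u0,u1,v0,v1):
    return W[n][v0:v1,u0:u1].reshape(-1,3), D[n]['im'][v0:v1,u0:u1].reshape(-1,3).astype(int)
def circ(P):
    A=np.c_[P[:,:2],np.ones(len(P))]; s=np.linalg.lstsq(A,(P[:,:2]**2).sum(1),rcond=None)[0]; return s[:2]/2
def mec(P): return cv2.minEnclosingCircle(P[:,:2].astype(np.float32))
# board
for n,r in dict(top=(215,300,190,270),side=(215,335,295,385)).items():
    P,C=roi(n,*r); m=abs(P[:,2]-.035)<.008; print('board',n,mec(P[m]),P[m][:,2].mean())
for n,r in dict(top=(365,412,215,262),side=(295,350,212,262)).items():
    P,C=roi(n,*r); m=abs(P[:,2]-.08)<.008; print('lid',n,mec(P[m]),np.median(P[m],0),m.sum())
# dark handle
for n,r in dict(top=(375,412,215,270),side=(325,362,160,215)).items():
    P,C=roi(n,*r); m=(C.max(1)<70)&(P[:,2]>.1)&(P[:,2]<.4); Q=P[m]; c=Q.mean(0); w,v=np.linalg.eigh(np.cov(Q.T)); print('handle',n,c,Q.min(0),Q.max(0),w**.5,v[:,2],m.sum())
P,C=roi('side',300,350,185,235); m=(P[:,2]>.1)&(P[:,2]<.25)&(C.max(1)>70); 
Q=P[m];o=np.argsort(Q[:,2]);print('upper non-black'); print(np.round(Q[o][::8],3))
for nm,n,r in [('jar','top',(300,335,145,190)),('press','top',(295,320,205,270)),('spoon','top',(280,340,270,295)),('sauce','top',(450,495,205,245)),('jar','side',(195,240,235,295)),('press','side',(265,340,280,305)),('plate','side',(383,452,215,250)),('lid','top',(160,230,298,362)),('sauce','side',(310,335,150,212))]:
    P,C=roi(n,*r); m=(P[:,2]>.012)&(P[:,2]<.4); print(nm,n,P[m].min(0).round(3),P[m].max(0).round(3))
```

```text
board top ((0.5485077500343323, 0.1712896227836609), 0.1112280786037445) 0.03493708371050729
board side ((0.5478543639183044, 0.17455793917179108), 0.11039720475673676) 0.03489510212700564
lid top ((0.5245451927185059, -0.24369849264621735), 0.05870922654867172) [ 0.53840145 -0.23247891  0.07917847] 637
lid side ((0.5245421528816223, -0.24257242679595947), 0.06256691366434097) [ 0.51968962 -0.23055294  0.07874205] 587
handle top [ 0.46229132 -0.23970112  0.22996415] [ 0.43488611 -0.25830215  0.16754029] [ 0.50006033 -0.22526451  0.25169679] [0.00698303 0.00819966 0.02362877] [-0.68833313  0.07017563  0.7219923 ] 174
handle side [ 0.46152847 -0.22834899  0.21421352] [ 0.43217125 -0.24822321  0.17447053] [ 0.49377623 -0.2201369   0.24729966] [0.00442481 0.00903591 0.02232087] [-0.53373931 -0.05109478  0.84410407] 330
upper non-black
[[ 0.525 -0.2    0.1  ]
 [ 0.527 -0.198  0.101]
 [ 0.524 -0.239  0.103]
 [ 0.526 -0.204  0.104]
 [ 0.528 -0.203  0.108]
 [ 0.524 -0.21   0.111]
 [ 0.526 -0.218  0.113]
 [ 0.521 -0.241  0.115]
 [ 0.525 -0.218  0.116]
 [ 0.506 -0.22   0.126]
 [ 0.506 -0.218  
[... 337 characters left out ...]
.164]
 [ 0.483 -0.218  0.167]
 [ 0.504 -0.245  0.169]
 [ 0.499 -0.217  0.169]
 [ 0.497 -0.22   0.171]
 [ 0.491 -0.217  0.173]
 [ 0.494 -0.219  0.175]
 [ 0.494 -0.219  0.177]
 [ 0.492 -0.223  0.179]
 [ 0.484 -0.224  0.182]]
jar top [ 0.708 -0.062  0.012] [0.809 0.031 0.135]
press top [ 0.43  -0.032  0.012] [0.613 0.044 0.045]
spoon top [ 0.357 -0.096  0.012] [0.424 0.074 0.027]
sauce top [ 0.522 -0.566  0.012] [ 0.651 -0.469  0.216]
jar side [ 0.707 -0.243  0.012] [0.9   0.022 0.123]
press side [ 0.444 -0.015  0.012] [0.614 0.089 0.038]
plate side [ 0.167 -0.454  0.012] [0.35  0.11  0.298]
lid top [0.136 0.256 0.012] [0.328 0.446 0.056]
sauce side [ 0.486 -0.51   0.012] [ 0.599 -0.213  0.212]
```

```bash
cat >> h.py <<'E'
def Rlean(th,yaw=0.,s=1):
    z=np.array([np.sin(th),0,-np.cos(th)]); y=np.array([np.cos(th),0,np.sin(th)]); R=np.c_[np.cross(y,z),y,z]
    return Ro.from_euler('z',yaw).as_matrix()@R
GD=bot.grip_depth
def rel(gp,R,cur=None):
    """move to bring grasp point to gp with tool rotation R"""
    p,C=tool() if cur is None else cur
    t=np.array(gp)-R[:,2]*GD
    print('tcp',t.round(4),'shift mm',(C.T@(t-p)*1e3).round(1),'rot',Ro.from_matrix(C.T@R).as_rotvec().round(4))
E
python3 - <<'E'
from h import *
rel([.409,-.238,.297],Rlean(.56))
E
```

```text
tcp [ 0.4189 -0.238   0.2812] shift mm [ 338.6 -181.9  -50.1] rot [-0.4795  0.3615 -1.2603]
```

Emit:
arm_command(
  moves=[
    [34,-18,-5,-0.048,0.036,-0.126],
    [68,-36,-10,-0.096,0.072,-0.252],
    [102,-55,-15,-0.144,0.108,-0.378],
    [135,-73,-20,-0.192,0.145,-0.504],
    [169,-91,-25,-0.24,0.18,-0.63],
    [203,-109,-30,-0.288,0.217,-0.756],
    [237,-127,-35,-0.336,0.253,-0.882],
    [271,-146,-40,-0.384,0.289,-1.008],
    [305,-164,-45,-0.432,0.325,-1.134],
    [338.6,-181.9,-50.1,-0.4795,0.3615,-1.2603],
  ],
  hand=0,
)

```text
clock: 1.35
eef_pos: [0.4196, -0.2371, 0.2814]
ee_rot: [0.196, 0.678, 0.681, 0.196]
contact_force: [-0.3, -0.9, 0.1]
opening: 0.0854
gripper_force: 0.0
```

Run:
```python
from h import *
t=tool(); im,d=bot.snapshot('wrist'); cv2.imwrite('pics/w1.png',im); np.savez('w1.npz',im=im,d=d,p=t[0],R=t[1])
print(t, bot.get_state()['q'], bot.get_state()['clock'])
W=pts('wrist',d,tool=t); C=im.astype(int)
m=(W[...,2]>.125)&(W[...,2]<.4)&(abs(W[...,0]-.48)<.09)&(abs(W[...,1]+.24)<.05)&(d>.05)
Q=W[m];K=C[m].max(1)<70
print(m.sum(),K.sum()); H=Q[K]; w,v=np.linalg.eigh(np.cov(H.T)); print(H.mean(0),H.min(0),H.max(0),w**.5,v)
```

```text
(array([ 0.4195724 , -0.23709863,  0.28142816]), array([[-4.07332827e-03,  8.46402209e-01,  5.32528598e-01],
       [ 9.99989402e-01,  4.59028333e-03,  3.53143752e-04],
       [-2.14555550e-03,  5.32524393e-01, -8.46411937e-01]])) [-0.97615298 -0.14053741 -0.64688059  0.72677175  0.4616943   0.66257536] 1.4
28202 25922
[ 0.42917909 -0.22836473  0.33675635] [ 0.39000219 -0.25264248  0.13381448] [ 0.50027617 -0.21768795  0.38192278] [0.00636088 0.01497463 0.05386811] [[-0.2337113   0.94346749 -0.2350492 ]
 [-0.97230297 -0.22738569  0.0540618 ]
 [-0.00244127  0.24117389  0.97047885]]
```

View pics/w1.png

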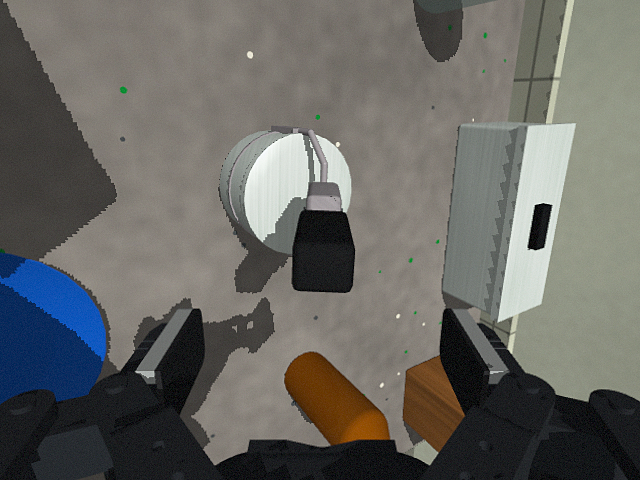

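The wrist view shows the handle centred between the fingers at about (325,250), with its near end face at (323,278). The shackle is up at (312,135) and the sauce bottle well below at (335,395).

Run:
```python
from h import *
z=np.load('w1.npz'); d=z['d']; im=z['im'].astype(int); W=pts('wrist',d,tool=(z['p'],z['R']))
sl=np.s_[206:294,286:360]; P=W[sl].reshape(-1,3); C=im[sl].max(2).ravel(); m=(C<75)&(P[:,2]>.15)&(P[:,2]<.27)
H=P[m]; T=(H-z['p'])@z['R']
print(len(H),H.min(0),H.max(0)); print('tool-frame',np.percentile(T,[1,50,99],axis=0).round(4))
# per-row: left/right edge in tool y, z
for v in range(206,296,8):
    r=W[v,286:360]; c=im[v,286:360].max(1); k=(c<75)&(r[:,2]>.15)&(r[:,2]<.27); 
    if k.sum()>5: t=(r[k]-z['p'])@z['R']; print(v,np.where(k)[0][[0,-1]]+286, t[:,1].min().round(4),t[:,1].max().round(4),np.median(t[:,0]).round(4),np.median(t[:,2]).round(4), np.median(r[k],0).round(4))
# bail
sl=np.s_[122:200,265:345]; P=W[sl].reshape(-1,3); b=(P[:,2]>.09)&(P[:,2]<.16); Q=P[b]; o=np.argsort(Q[:,1]); print(Q[o][::max(1,len(Q)//40)].round(3))
sl=np.s_[110:260,215:355]; P=W[sl].reshape(-1,3); b=abs(P[:,2]-.0795)<.005; print(cv2.minEnclosingCircle(P[b][:,:2].astype(np.float32)))
```

```text
4692 [ 0.43309362 -0.25323045  0.15361773] [ 0.4945458  -0.22461122  0.24791191]
tool-frame [[-0.0144 -0.0154  0.0479]
 [ 0.0065  0.      0.0502]
 [ 0.012   0.0152  0.116 ]]
214 [300 345] -0.0145 0.0146 0.0103 0.1087 [ 0.4768 -0.2268  0.1897]
222 [298 348] -0.0148 0.0158 0.0108 0.0892 [ 0.4666 -0.2263  0.2064]
230 [296 350] -0.0152 0.016 0.0112 0.0726 [ 0.4581 -0.2259  0.2199]
238 [294 352] -0.0155 0.0162 0.0114 0.0583 [ 0.4503 -0.2256  0.2324]
246 [293 353] -0.0151 0.0152 0.0099 0.0505 [ 0.4466 -0.2272  0.2387]
254 [292 354] -0.0157 0.0158 0.006 0.0494 [ 0.4454 -0.231   0.2395]
262 [292 353] -0.0159 0.0152 0.0017 0.0494 [ 0.4457 -0.2354  0.2395]
270 [292 353] -0.0159 0.0156 -0.0027 0.0494 [ 0.4459 -0.2397  0.2393]
278 [292 352] -0.0159 0.015 -0.007 0.0492 [ 0.4455 -0.2441  0.2397]
286 [293 351] -0.0154 0.0145 -0.0115 0.0491 [ 0.4457 -0.2485  0.2402]
[[ 0.529 -0.223  0.113]
 [ 0.525 -0.222  0.113]
 [ 0.496 -0.221  0.139]
 [ 0.522 -0.22   0.137]
 [ 0.525 -0.22   0.112]
 [ 0.515 -0.22   0.146]
 [ 0.509 -0.219  0.156]
 [ 0.512 -0.219  0.146]
 [ 0.511 -0.219  0.142]
 [ 0.509 -0.219  0.15 ]
 [ 0.508 -0.219  0.132]
 [ 0.51  -0.219  0.151]
 [ 0.5   -0.219  0.15 ]
 [ 0.507 -0.219  0.137]
 [ 0.501 -0.219  0.159]
 [ 0.5   -0.219  0.143]
 [ 0.497 -0.219  0.154]
 [ 0.502 -0.219  0.157]
 [ 0.492 -0.218  0.16 ]
 [ 0.525 -0.218  0.112]
 [ 0.527 -0.217  0.114]
 [ 0.526 -0.215  0.109]
 [ 0.525 -0.214  0.109]
 [ 0.526 -0.212  0.109]
 [ 0.53  -0.21   0.114]
 [ 0.53  -0.208  0.114]
 [ 0.526 -0.207  0.111]
 [ 0.525 -0.205  0.107]
 [ 0.527 -0.204  0.112]
 [ 0.526 -0.203  0.108]
 [ 0.528 -0.201  0.107]
 [ 0.527 -0.2    0.106]
 [ 0.527 -0.198  0.104]
 [ 0.528 -0.197  0.104]
 [ 0.526 -0.195  0.1  ]
 [ 0.528 -0.194  0.1  ]
 [ 0.526 -0.192  0.097]
 [ 0.53  -0.191  0.097]
 [ 0.527 -0.189  0.093]
 [ 0.525 -0.188  0.091]
 [ 0.53  -0.186  0.091]]
((0.5256385207176208, -0.2406470775604248), 0.058627352118492126)
```

Run:
```python
from h import *
R=Rlean(.5616,-.042); g=np.array([.4645,-.239,.2105]); print(g+R[:,2]*.118)
rel(g,R)
```

```text
[ 0.52728444 -0.2416385   0.11062431]
tcp [ 0.4744 -0.2394  0.1947] shift mm [ -4.9  -1.5 102. ] rot [ 0.0032 -0.0263  0.0466]
```

Run:
```python
from h import *
for i in range(2):
    s=bot.get_state(); print(s['clock'],s['eef_pos'],s['ee_rot'],s['qvel'])
R=Rlean(.5616,-.042); g=np.array([.4645,-.239,.2105])
rel(g,R,(np.array([.4189,-.238,.2812]),Rlean(.56)))
```

```text
1.4 [ 0.42109013 -0.23487202  0.28169245] [0.19679432 0.67496552 0.68322047 0.19723926] [-0.04372483  0.01381608  0.02326581  0.04348495 -0.06690127  0.08849982]
1.4 [ 0.42109013 -0.23487202  0.28169245] [0.19679432 0.67496552 0.68322047 0.19723926] [-0.04372483  0.01381608  0.02326581  0.04348495 -0.06690127  0.08849982]
tcp [ 0.4744 -0.2394  0.1947] shift mm [ -1.4   1.1 102.8] rot [-0.0016 -0.0223  0.0356]
```

Emit:
arm_command(
  moves=[
    [0,0,20,0,-0.011,0.018],
    [-1,1,40,-0.0016,-0.022,0.036],
    [-1,1,40,-0.0016,-0.022,0.036],
    [-1,1,40,-0.0016,-0.022,0.036],
    [-1,1,40,-0.0016,-0.022,0.036],
  ],
)

```text
clock: 2.02
eef_pos: [0.441, -0.2398, 0.2487]
ee_rot: [0.201, 0.693, 0.665, 0.192]
contact_force: [0.0, 0.3, -0.6]
opening: 0.0854
gripper_force: 0.0
```

```bash
cat > meas.py <<'E'
from h import *
t=tool(); im,d=bot.snapshot('wrist'); np.savez('w2.npz',im=im,d=d,p=t[0],R=t[1]); print(t, bot.get_state()['qvel'].round(3))
W=pts('wrist',d,tool=t); T=(W-t[0])@t[1]; C=im.max(2)
m=(C<75)&(abs(T[...,1])<.025)&(abs(T[...,0])<.022)&(T[...,2]>-.005)&(T[...,2]<.11)
print(m.sum(), np.percentile(T[m],[1,50,99],axis=0).round(4))
zt=np.percentile(T[m][:,2],3); print('end z',zt, 'end x range',np.percentile(T[m&(T[...,2]<zt+.003)][:,0],[1,99]))
for v in range(0,480,8):
    k=m[v]
    if k.sum()>8:
        q=T[v][k]; print(v,np.where(k)[0][[0,-1]],q[:,1].min().round(4),q[:,1].max().round(4),'x',np.median(q[:,0]).round(4),'z',np.median(q[:,2]).round(4))
cv2.imwrite('pics/w2.png',im)
E
python3 meas.py
```

```text
(array([ 0.44103845, -0.23982336,  0.24873187]), array([[ 0.04231955,  0.84525968,  0.53267733],
       [ 0.99910322, -0.03508653, -0.02369984],
       [-0.00134272,  0.5332026 , -0.84598652]])) [ 0.    -0.    -0.005 -0.003 -0.002  0.003]
7393 [[-0.0115 -0.0164  0.0089]
 [ 0.0111 -0.001   0.0113]
 [ 0.0151  0.0144  0.0774]]
end z 0.009261920977944602 end x range [-0.01184736  0.01393934]
224 [294 347] -0.0163 0.0135 x 0.0147 z 0.0724
232 [292 350] -0.0166 0.0147 x 0.0147 z 0.0584
240 [290 352] -0.0168 0.0149 x 0.0146 z 0.046
248 [289 353] -0.0161 0.0142 x 0.0146 z 0.0347
256 [287 355] -0.0163 0.0144 x 0.0147 z 0.0245
264 [285 357] -0.0166 0.0147 x 0.0147 z 0.0155
272 [283 359] -0.0168 0.015 x 0.013 z 0.0112
280 [283 359] -0.0169 0.0148 x 0.0099 z 0.0101
288 [283 359] -0.0169 0.0148 x 0.0063 z 0.0103
296 [284 358] -0.0165 0.0144 x 0.0027 z 0.0102
304 [284 358] -0.0166 0.0146 x -0.001 z 0.0102
312 [284 358] -0.0168 0.0148 x -0.0047 z 0.0101
320 [286 356] -0.0158 0.0139 x -0.0084 z 0.0101
```

Emit:
arm_command(
  moves=[
    [0.5,-1,25,0,0,0],
    [0.7,-1,48,0,0,0],
    [0.7,-1,64,0,0,0],
    [0.7,-1,64,0,0,0],
    [0.7,-1,64,0,0,0],
  ],
)

```text
clock: 2.7
eef_pos: [0.4743, -0.2404, 0.194]
ee_rot: [0.201, 0.693, 0.665, 0.192]
contact_force: [-0.5, -0.2, -0.2]
opening: 0.0854
gripper_force: 0.0
```

Emit:
arm_command(
  moves=[
    [0,0,0,0,0,0],
    [0,0,0,0,0,0],
    [0,0,0,0,0,0],
    [0,0,0,0,0,0],
    [0,0,0,0,0,0],
    [0,0,0,0,0,0],
    [0,0,0,0,0,0],
    [0,0,0,0,0,0],
  ],
  hand=255,
)

```text
clock: 3.7
eef_pos: [0.4746, -0.2403, 0.1939]
ee_rot: [0.201, 0.693, 0.665, 0.192]
contact_force: [-4.0, 0.1, 6.1]
opening: 0.0312
gripper_force: 55.4
```

```bash
cat > look.py <<'E'
import sys
from h import *
n=sys.argv[1]; s=bot.get_state(); im,d=bot.snapshot('side'); iw,dw=bot.snapshot('wrist')
u0,u1,v0,v1=map(int,sys.argv[2:6]); k=400/(v1-v0)
cv2.imwrite(f'pics/{n}.png',cv2.resize(im[v0:v1,u0:u1],None,fx=k,fy=k,interpolation=cv2.INTER_CUBIC)); np.savez(n+'.npz',im=im,d=d)
print(tool(),s['contact_force'],s['ft_torque'],s['opening'],s['gripper_force'],s['clock'])
E
python3 look.py s2 270 400 120 270
```

```text
(array([ 0.474611  , -0.24033558,  0.19392391]), array([[ 0.0421076 ,  0.84506038,  0.53301023],
       [ 0.99911246, -0.03501915, -0.02340843],
       [-0.00111597,  0.53352284, -0.84578492]])) [-4.02794109  0.1129314   6.06866392] [0.15969501 0.31910706 0.04712641] 0.031183647095685333 55.398995876312256 3.7
```

View pics/s2.png

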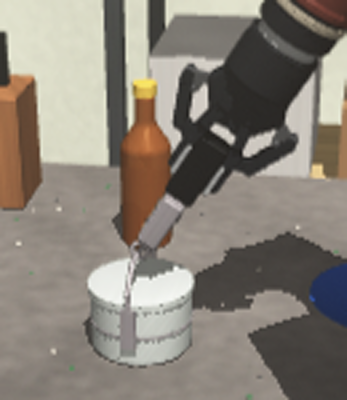

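The gripper holds the handle in line with the scale; the enlarged side crop shows the shackle at about (135,250) and the carrier still upright. Next I turn the scale to plumb about the pivot.

Emit:
arm_command(
  moves=[
    [0,5.7,-1.8,0.0562,0,0],
    [0,11.4,-1.4,0.1124,0,0],
    [0,17.1,-0.6,0.1687,0,0],
    [0,22.7,0.6,0.2249,0,0],
    [0,28.3,2.0,0.2811,0,0],
    [0,33.8,3.7,0.3373,0,0],
    [0,39.1,5.8,0.3935,0,0],
    [0,44.3,8.1,0.4498,0,0],
    [0,49.4,10.8,0.506,0,0],
    [0,54.4,13.7,0.5622,0,0],
  ],
)

```text
clock: 5.05
eef_pos: [0.5273, -0.2423, 0.2104]
ee_rot: [-0.001, 0.722, 0.692, -0.001]
contact_force: [-1.6, -1.3, -0.4]
opening: 0.0313
gripper_force: 55.7
```

Emit:
arm_command(
  moves=[
    [0,0,0,0,0,0],
    [0,0,0,0,0,0],
    [0,0,0,0,0,0],
  ],
)

```text
clock: 5.42
eef_pos: [0.5271, -0.2424, 0.2109]
ee_rot: [0.0, 0.722, 0.692, -0.0]
contact_force: [-0.4, -0.7, -1.6]
opening: 0.031
gripper_force: 56.3
```

```bash
python3 look.py s3 250 400 120 270
```

```text
(array([ 0.52719372, -0.24235626,  0.21099473]), array([[ 4.24380700e-02,  9.99099093e-01,  1.13725972e-04],
       [ 9.99098845e-01, -4.24379778e-02, -7.17658265e-04],
       [-7.12185421e-04,  1.44079519e-04, -9.99999736e-01]])) [-0.44483503 -0.66120149 -1.57023896] [-0.13481457  0.36874606  0.01008942] 0.030974556076092803 56.29142224788666 5.425
```

View pics/s3.png

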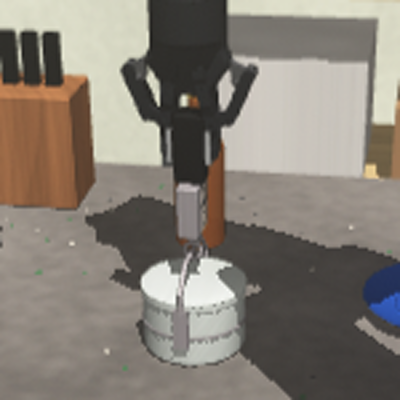

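The crop shows the scale upright, housing (190,210) under the handle (190,150), with the carrier standing flat. Lifting straight up slowly now.

Emit:
arm_command(
  moves=[
    [0,0,-4,0,0,0],
    [0,0,-9,0,0,0],
    [0,0,-14,0,0,0],
    [0,0,-19,0,0,0],
    [0,0,-24,0,0,0],
    [0,0,-29,0,0,0],
    [0,0,-34,0,0,0],
    [0,0,-40,0,0,0],
    [0,0,-47,0,0,0],
    [0,0,-52,0,0,0],
  ],
)

```text
clock: 6.78
eef_pos: [0.5278, -0.2424, 0.2633]
ee_rot: [0.0, 0.722, 0.692, -0.0]
contact_force: [0.5, 0.1, -5.9]
opening: 0.0312
gripper_force: 55.9
```

Emit:
arm_command(
  moves=[
    [0,0,-3,0,0,0],
    [0,0,-5,0,0,0],
    [0,0,-6,0,0,0],
    [0,0,-6,0,0,0],
    [0,0,-6,0,0,0],
    [0,0,-6,0,0,0],
  ],
)

```text
clock: 7.52
eef_pos: [0.5276, -0.2423, 0.2686]
ee_rot: [-0.0, 0.722, 0.692, -0.0]
contact_force: [-0.5, 0.3, -5.1]
opening: 0.0312
gripper_force: 55.9
```

```bash
python3 look.py s4 250 400 110 260
python3 - <<'E'
from h import *
z=np.load('s4.npz'); W=pts('side',z['d']); P=W[150:265,285:365].reshape(-1,3)
m=(abs(P[:,0]-.527)<.065)&(abs(P[:,1]+.24)<.065)&(P[:,2]>.02)&(P[:,2]<.16); Q=P[m]; print(Q.min(0),Q.max(0),np.percentile(Q[:,2],[1,3,5]))
h,e=np.histogram(Q[:,2],bins=np.arange(.02,.16,.005)); print(list(zip(e.round(3),h)))
L=Q[(Q[:,2]>.10)&(Q[:,2]<.14)];
E
```

```text
(array([ 0.52765197, -0.24228876,  0.26869846]), array([[ 4.21038656e-02,  9.99113139e-01, -4.47669071e-04],
       [ 9.99113075e-01, -4.21041114e-02, -5.54604641e-04],
       [-5.72961492e-04, -4.23921022e-04, -9.99999746e-01]])) [-0.48321731  0.27586732 -5.06865745] [0.0792156 0.0110523 0.0147846] 0.031194341406535472 55.87921679019928 7.525
[ 0.46952234 -0.30255014  0.0432735 ] [ 0.58182179 -0.17786957  0.15994359] [0.045521   0.05027591 0.05291984]
[(np.float64(0.02), np.int64(0)), (np.float64(0.025), np.int64(0)), (np.float64(0.03), np.int64(0)), (np.float64(0.035), np.int64(0)), (np.float64(0.04), np.int64(11)), (np.float64(0.045), np.int64(29)), (np.float64(0.05), np.int64(57)), (np.float64(0.055), np.int64(65)), (np.float64(0.06), np.int64(65)), (np.float64(0.065), np.int64(43)), (np.float64(0.07), np.int64(59)), (np.float64(0.075), np.int64(59)), (np.float64(0.08), np.int64(70)), (np.float64(0.085), np.int64(61)), (np.float64(0.09), np.int64(62)), (np.float64(0.095), np.int64(61)), (np.float64(0.1), np.int64(60)), (np.float64(0.105), np.int64(59)), (np.float64(0.11), np.int64(55)), (np.float64(0.115), np.int64(104)), (np.float64(0.12), np.int64(459)), (np.float64(0.125), np.int64(21)), (np.float64(0.13), np.int64(7)), (np.float64(0.135), np.int64(9)), (np.float64(0.14), np.int64(8)), (np.float64(0.145), np.int64(16)), (np.float64(0.15), np.int64(14)), (np.float64(0.155), np.int64(27))]
```

View pics/s4.png

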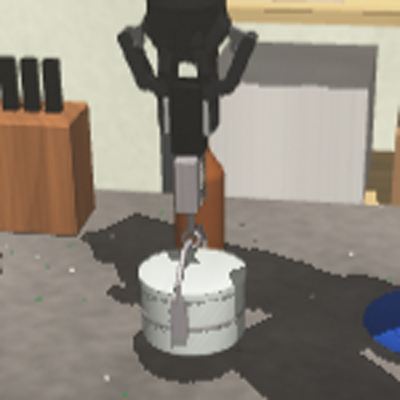

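The crop shows the carrier hanging clear with its shadow detached below it, and depth puts the underside at about 41 mm. I hold still here.

Emit:
arm_command(
  moves=[
    [0,0,0,0,0,0],
    [0,0,0,0,0,0],
    [0,0,0,0,0,0],
    [0,0,0,0,0,0],
    [0,0,0,0,0,0],
    [0,0,0,0,0,0],
    [0,0,0,0,0,0],
    [0,0,0,0,0,0],
    [0,0,0,0,0,0],
    [0,0,0,0,0,0],
  ],
)

```text
clock: 8.88
eef_pos: [0.5276, -0.2423, 0.2687]
ee_rot: [0.0, 0.722, 0.692, -0.0]
contact_force: [-0.2, 0.5, -5.0]
opening: 0.0314
gripper_force: 55.9
```

```bash
cat > lid.py <<'E'
import sys
from h import *
c=np.array([float(a) for a in sys.argv[1:3]]); zl=float(sys.argv[3])
for n in ['side','top']:
    im,d=bot.snapshot(n); W=pts(n,d); P=W.reshape(-1,3)
    m=(np.hypot(*(P[:,:2]-c).T)<.055)&(abs(P[:,2]-zl)<.008); Q=P[m]
    if len(Q)<50: print(n,len(Q)); continue
    for _ in range(4):
        A=np.c_[Q[:,:2]-c,np.ones(len(Q))]; s=np.linalg.lstsq(A,Q[:,2],rcond=None)[0]; r=Q[:,2]-A@s; Q=Q[abs(r)<max(2*r.std(),.0008)]
    print(n,len(Q),'slope x,y',s[:2].round(4),'z',s[2].round(4), 'circle',cv2.minEnclosingCircle(P[m][:,:2].astype(np.float32)))
    if n=='side':
        zz=P[:,2]; k=(np.hypot(*(P[:,:2]-c).T)<.06)&(zz>zl+.085)&(zz<zl+.135); H=P[k]; C=im.reshape(-1,3)[k].max(1)
        H=H[C>80]; b=[(round(a,3),np.median(H[abs(H[:,2]-a)<.004],0).round(4),H[abs(H[:,2]-a)<.004][:,0].min().round(4),H[abs(H[:,2]-a)<.004][:,0].max().round(4)) for a in np.arange(zl+.09,zl+.135,.008) if (abs(H[:,2]-a)<.004).sum()>3]; print(*b,sep='\n')
E
python3 lid.py .526 -.241 .121
```

```text
side 439 slope x,y [ 0.0009 -0.0175] z 0.1228 circle ((0.5259792804718018, -0.24094998836517334), 0.05500434711575508)
(np.float64(0.211), array([ 0.5201, -0.2209,  0.2113]), np.float64(0.5121), np.float64(0.5375))
(np.float64(0.219), array([ 0.5228, -0.2212,  0.2189]), np.float64(0.5128), np.float64(0.5379))
(np.float64(0.227), array([ 0.521 , -0.2216,  0.227 ]), np.float64(0.5129), np.float64(0.5378))
(np.float64(0.235), array([ 0.523 , -0.2219,  0.2349]), np.float64(0.5129), np.float64(0.5372))
(np.float64(0.243), array([ 0.5227, -0.2206,  0.2433]), np.float64(0.5122), np.float64(0.5365))
(np.float64(0.251), array([ 0.5257, -0.2262,  0.249 ]), np.float64(0.5158), np.float64(0.5369))
top 0
```

Emit:
arm_command(
  moves=[
    [0,0,0,0,0,0],
    [0,0,0,0,0,0],
    [0,0,0,0,0,0],
    [0,0,0,0,0,0],
    [0,0,0,0,0,0],
    [0,0,0,0,0,0],
    [0,0,0,0,0,0],
    [0,0,0,0,0,0],
    [0,0,0,0,0,0],
    [0,0,0,0,0,0],
  ],
)

```text
clock: 10.22
eef_pos: [0.5277, -0.2423, 0.2687]
ee_rot: [0.0, 0.722, 0.692, -0.0]
contact_force: [-0.1, -0.8, -5.5]
opening: 0.0315
gripper_force: 55.9
```

Emit:
arm_command(
  moves=[
    [0,0,0,0,0,0],
    [0,0,0,0,0,0],
    [0,0,0,0,0,0],
    [0,0,0,0,0,0],
    [0,0,0,0,0,0],
    [0,0,0,0,0,0],
    [0,0,0,0,0,0],
    [0,0,0,0,0,0],
    [0,0,0,0,0,0],
    [0,0,0,0,0,0],
  ],
)

```text
clock: 11.48
eef_pos: [0.5277, -0.2424, 0.2688]
ee_rot: [0.0, 0.722, 0.692, -0.0]
contact_force: [-0.5, -0.1, -5.0]
opening: 0.0317
gripper_force: 55.9
```

Emit:
arm_command(
  moves=[
    [0,0,-1,0,0,0],
    [0,0,-4,0,0,0],
    [0,0,-8,0,0,0],
    [0,0,-13,0,0,0],
    [0,0,-18,0,0,0],
    [0,0,-23,0,0,0],
    [0,0,-27,0,0,0],
    [0,0,-29,0,0,0],
    [0,0,-30,0,0,0],
  ],
)

```text
clock: 12.6
eef_pos: [0.5277, -0.2423, 0.2988]
ee_rot: [0.0, 0.722, 0.692, -0.0]
contact_force: [-0.0, -0.8, -5.4]
opening: 0.0314
gripper_force: 55.9
```

Emit:
arm_command(
  moves=[
    [1,0,0,0,0,0],
    [4,0,0,0,0,0],
    [9,0,0,0,0,0],
    [16,0,0,0,0,0],
    [25,0,0,0,0,0],
    [36,0.3,0,0,0,0],
    [49,0.5,0,0,0,0],
    [64,0.8,0,0,0,0],
    [80,1,0,0,0,0],
    [96,1.2,0,0,0,0],
  ],
)

```text
clock: 13.85
eef_pos: [0.5329, -0.1452, 0.2987]
ee_rot: [0.0, 0.722, 0.692, -0.0]
contact_force: [0.4, -0.2, -5.1]
opening: 0.0315
gripper_force: 55.9
```

Emit:
arm_command(
  moves=[
    [16,0.2,0,0,0,0],
    [32,0.4,0,0,0,0],
    [48,0.6,0,0,0,0],
    [64,0.8,0,0,0,0],
    [80,1,0,0,0,0],
    [96,1.2,0,0,0,0],
    [112,1.4,0,0,0,0],
    [128,1.6,0,0,0,0],
    [144,1.8,0,0,0,0],
    [160,2,0,0,0,0],
  ],
)

```text
clock: 15.1
eef_pos: [0.5417, 0.0144, 0.2986]
ee_rot: [0.0, 0.722, 0.692, -0.0]
contact_force: [0.4, -0.8, -5.9]
opening: 0.0316
gripper_force: 55.9
```

Emit:
arm_command(
  moves=[
    [16,0.2,0,0,0,0],
    [32,0.4,0,0,0,0],
    [48,0.6,0,0,0,0],
    [64,0.8,0,0,0,0],
    [80,1,0,0,0,0],
    [96,1.2,0,0,0,0],
    [111,1.4,0,0,0,0],
    [124,1.6,0,0,0,0],
    [135,1.7,0,0,0,0],
    [144,1.8,0,0,0,0],
  ],
)

```text
clock: 16.35
eef_pos: [0.5496, 0.1578, 0.2985]
ee_rot: [0.0, 0.722, 0.692, -0.0]
contact_force: [-0.3, 0.5, -5.0]
opening: 0.0314
gripper_force: 55.9
```

Emit:
arm_command(
  moves=[
    [7,0,0,0,0,0],
    [12,0,0,0,0,0],
    [15,0,0,0,0,0],
    [16.5,0,0,0,0,0],
    [17,0,0,0,0,0],
    [17,0,0,0,0,0],
    [17,0,0,0,0,0],
    [17,0,0,0,0,0],
  ],
)

```text
clock: 17.35
eef_pos: [0.5503, 0.174, 0.2985]
ee_rot: [0.0, 0.722, 0.692, -0.0]
contact_force: [0.2, -0.6, -5.0]
opening: 0.0317
gripper_force: 55.9
```

```bash
python3 look.py s5 180 380 150 400; python3 lid.py .547 .174 .151
```

```text
(array([0.550236  , 0.17406894, 0.29846845]), array([[ 4.22049097e-02,  9.99108895e-01, -4.02471482e-04],
       [ 9.99108759e-01, -4.22051626e-02, -6.42012937e-04],
       [-6.58427210e-04, -3.75016685e-04, -9.99999713e-01]])) [ 0.19662622 -0.60928586 -5.04097232] [ 0.00793894  0.01250678 -0.00128698] 0.03173851461748047 55.86565017700195 17.35
side 1114 slope x,y [ 0.0055 -0.0113] z 0.1529 circle ((0.54694664478302, 0.1740911900997162), 0.05506524071097374)
(np.float64(0.241), array([0.5438, 0.1948, 0.2407]), np.float64(0.536), np.float64(0.5606))
(np.float64(0.249), array([0.5426, 0.1946, 0.2489]), np.float64(0.5356), np.float64(0.5589))
(np.float64(0.257), array([0.5421, 0.1945, 0.2566]), np.float64(0.5349), np.float64(0.5611))
(np.float64(0.265), array([0.5424, 0.1946, 0.2653]), np.float64(0.5357), np.float64(0.5593))
(np.float64(0.273), array([0.5437, 0.194 , 0.2732]), np.float64(0.5352), np.float64(0.5606))
(np.float64(0.281), array([0.5485, 0.19  , 0.2786]), np.float64(0.5384), np.float64(0.5587))
top 228 slope x,y [-0.0048  0.0533] z 0.1549 circle ((0.5533213019371033, 0.15502247214317322), 0.05011183023452759)
```

View pics/s5.png

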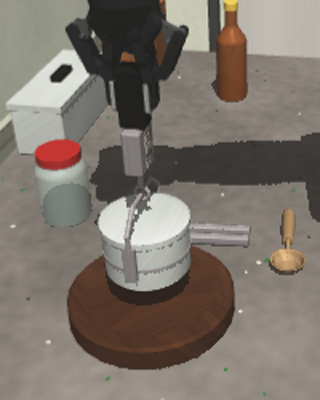

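The crop shows the carrier hanging level over the middle of the board, at about (148,245) in the enlarged view. The press, spoon and jar are untouched. The gap is about 37 mm, so I lower gently.

Emit:
arm_command(
  moves=[
    [0,0,1,0,0,0],
    [0,0,4,0,0,0],
    [0,0,8,0,0,0],
    [0,0,13,0,0,0],
    [0,0,18,0,0,0],
    [0,0,22,0,0,0],
    [0,0,25,0,0,0],
    [0,0,27,0,0,0],
    [0,0,29,0,0,0],
    [0,0,31,0,0,0],
  ],
)

```text
clock: 18.8
eef_pos: [0.5503, 0.1741, 0.2675]
ee_rot: [0.0, 0.722, 0.692, -0.0]
contact_force: [-0.1, 0.6, -5.4]
opening: 0.0314
gripper_force: 55.9
```

Emit:
arm_command(
  moves=[
    [0,0,2,0,0,0],
    [0,0,4,0,0,0],
    [0,0,6,0,0,0],
    [0,0,8,0,0,0],
    [0,0,10,0,0,0],
    [0,0,12,0,0,0],
    [0,0,14,0,0,0],
    [0,0,16,0,0,0],
    [0,0,18,0,0,0],
    [0,0,18,0,0,0],
  ],
)

```text
clock: 20.05
eef_pos: [0.5502, 0.174, 0.2494]
ee_rot: [0.0, 0.722, 0.692, -0.0]
contact_force: [-1.1, -0.8, -2.7]
opening: 0.0315
gripper_force: 56.2
```

Emit:
arm_command(
  moves=[
    [0,0,1,0,0,0],
    [0,0,2,0,0,0],
    [0,0,3,0,0,0],
    [0,0,4,0,0,0],
    [0,0,4,0,0,0],
    [0,0,4,0,0,0],
  ],
)

```text
clock: 20.8
eef_pos: [0.5502, 0.1741, 0.2456]
ee_rot: [0.0, 0.722, 0.692, -0.0]
contact_force: [-2.1, -0.3, -1.3]
opening: 0.0316
gripper_force: 56.3
```

```bash
python3 lid.py .547 .174 .115; python3 -c "
from h import *
for i in range(4):
    s=bot.get_state(); print(s['contact_force'],s['eef_pos'],s['clock']); bot.snapshot('top')"
```

```text
side 1103 slope x,y [ 0.0032 -0.0097] z 0.1144 circle ((0.5469862818717957, 0.1740443855524063), 0.055013757199048996)
(np.float64(0.205), array([0.5462, 0.1946, 0.2058]), np.float64(0.5356), np.float64(0.559))
(np.float64(0.213), array([0.5415, 0.1946, 0.2128]), np.float64(0.5357), np.float64(0.5583))
(np.float64(0.221), array([0.5457, 0.1947, 0.2212]), np.float64(0.5352), np.float64(0.5595))
(np.float64(0.229), array([0.5487, 0.1898, 0.2259]), np.float64(0.5392), np.float64(0.5595))
top 206 slope x,y [0.0084 0.0013] z 0.1151 circle ((0.555861234664917, 0.14986994862556458), 0.047533366829156876)
[-1.01700179 -0.29318277 -0.72063579] [0.55024272 0.17408112 0.24554051] 20.9
[-0.68928237 -1.30019352 -1.54736159] [0.55024943 0.17407869 0.24553043] 20.95
[ 0.14616446 -1.74257805 -0.80501777] [0.55023798 0.17406298 0.24553481] 21.0
[-1.22051358 -0.72013256 -1.32155132] [0.55021176 0.17407944 0.24548248] 21.05
```

Emit:
arm_command(
  moves=[
    [0,0,0,0,0,0],
    [0,0,0,0,0,0],
    [0,0,0,0,0,0],
    [0,0,0,0,0,0],
    [0,0,0,0,0,0],
    [0,0,0,0,0,0],
    [0,0,0,0,0,0],
    [0,0,0,0,0,0],
  ],
  hand=0,
)

```text
clock: 22.1
eef_pos: [0.5502, 0.1741, 0.2455]
ee_rot: [0.0, 0.722, 0.692, -0.0]
contact_force: [0.0, -0.8, -0.2]
opening: 0.0853
gripper_force: 0.0
```

```bash
python3 meas.py | head -12
```

```text
(array([0.55023744, 0.17407167, 0.24549819]), array([[ 4.21396491e-02,  9.99111674e-01, -3.35427504e-04],
       [ 9.99111513e-01, -4.21398590e-02, -6.45352820e-04],
       [-6.58914404e-04, -3.07934540e-04, -9.99999736e-01]])) [ 0.001 -0.001 -0.001 -0.     0.001 -0.001]
1833 [[ 0.0084 -0.0155 -0.0048]
 [ 0.0131 -0.0001  0.0053]
 [ 0.0167  0.0149  0.0412]]
end z -0.004433700036520557 end x range [0.01057085 0.01387664]
272 [286 357] -0.0148 0.0143 x 0.0131 z 0.0112
280 [283 359] -0.0156 0.0148 x 0.0132 z 0.0035
288 [281 361] -0.0158 0.015 x 0.0132 z -0.0036
```

View pics/w2.png

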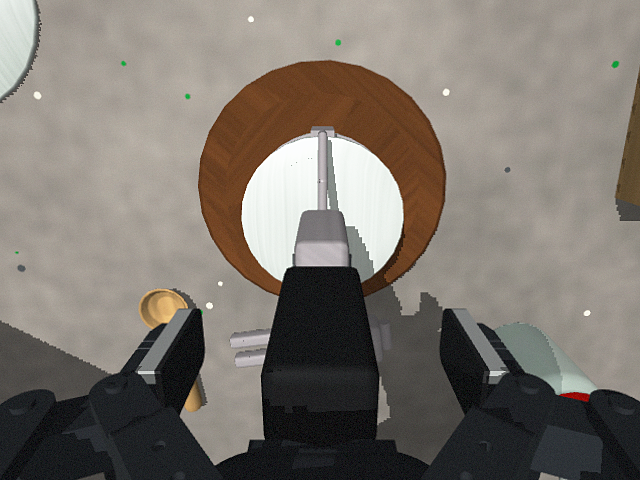

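The wrist view shows the released handle at about (320,350), free between the open pads. The carrier (323,205) stands inside the board's rim. Retreating straight up.

Emit:
arm_command(
  moves=[
    [0,0,-8,0,0,0],
    [0,0,-20,0,0,0],
    [0,0,-36,0,0,0],
    [0,0,-54,0,0,0],
    [0,0,-72,0,0,0],
    [0,0,-90,0,0,0],
    [0,0,-106,0,0,0],
    [0,0,-118,0,0,0],
    [0,0,-124,0,0,0],
    [0,0,-124,0,0,0],
  ],
)

```text
clock: 23.4
eef_pos: [0.5504, 0.1742, 0.3697]
ee_rot: [0.0, 0.722, 0.692, -0.0]
contact_force: [-0.1, -0.5, -0.1]
opening: 0.0857
gripper_force: 0.0
```

```bash
python3 look.py s6 130 480 120 470; python3 lid.py .547 .174 .115
```

```text
(array([0.5501179 , 0.17411669, 0.36896909]), array([[ 4.21399233e-02,  9.99111011e-01, -1.18937376e-03],
       [ 9.99111368e-01, -4.21408759e-02, -7.87575540e-04],
       [-8.36996646e-04, -1.15512847e-03, -9.99998983e-01]])) [-0.1468042  -0.51735169 -0.14586638] [-0.05112896 -0.01466685 -0.00931227] 0.08566243871756209 0.0 23.4
side 1149 slope x,y [ 0.0053 -0.0059] z 0.1143 circle ((0.5469379425048828, 0.17400580644607544), 0.0550210140645504)
(np.float64(0.205), array([0.5428, 0.1947, 0.2054]), np.float64(0.5352), np.float64(0.5597))
(np.float64(0.213), array([0.5422, 0.1943, 0.2128]), np.float64(0.5352), np.float64(0.5585))
(np.float64(0.221), array([0.546 , 0.1928, 0.222 ]), np.float64(0.5359), np.float64(0.5601))
(np.float64(0.229), array([0.5468, 0.1897, 0.2253]), np.float64(0.5428), np.float64(0.5565))
top 230 slope x,y [-0.0195  0.0326] z 0.1163 circle ((0.5521702766418457, 0.15865609049797058), 0.05061710253357887)
```

View pics/s6.png

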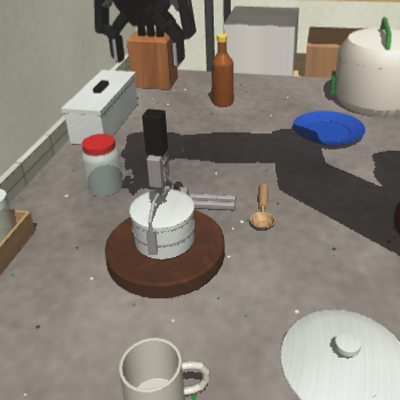

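The crop shows the carrier upright in the middle of the board at about (163,225), with the scale standing free at (154,135). The gripper is clear above it and the bystanders are in place.

```bash
python3 -c "
from cell import bot
print(bot.hand_in())"
```

```text
the job is handed in; nothing more can be done
None
```

The carrier was lifted about 4 cm clear and held still for about 4 s with the scale plumb. It was then set down upright in the middle of the chopping board and released, the other things looked untouched in the last picture, and the job was handed in at about 23.5 s.

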